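# Find the caster whose wheel binds and set it aside

### The job

Three casters for the kitchen trolley stand wheel up in the wooden rack, and the bearing of one of them binds. While they stand in the rack, turn each wheel with a fingertip on its tread, by at least a tenth of a turn from where it stood (and leave it so), never pressing a wheel harder than 20 N, and feel its drag; then lift the one that binds out by its fork and lower it into the red tray, letting go only once it stands upright on the tray's floor. Leave the two free-running casters in their sockets and the mug, jam jar and food tin where they are.

Things in the scene. Friction and masses are not known exactly. Their poses are not given: they have to be found in the camera images.
- rack: fixed light-wood board, 92 (x) x 330 (y) x 31 mm high, origin at the centre of its underside, z up. Three square sockets, 25 mm deep (floor 6 mm above the underside), lie at y = -110, 0 and +110 mm on its centre line; a caster stands in each, squared up with the board, with 1 mm play all round, so that it rocks a few degrees when its wheel is pushed.
- tray: fixed open red plastic tray, 160 x 160 x 30 mm outside, walls and floor 5 mm, origin at the centre of its underside.
- place_1 (a point): Point fixed to the rack, 74 mm above its underside, over the -y socket: at the start, the caster's centre line, 68 mm above its foot's underside. Caster, 0.44 kg: foot 44 x 44 x 28 mm, plate 52 x 52 mm to 33 mm up, two fork cheeks 33 to 87 mm up, 28 mm wide along the rack's y, 35 mm over their outer faces along its x: grip these. Wheel between them; its tyre's top is 31 to 39 mm above this point: feel for it.
- place_2 (a point): Point fixed to the rack, 74 mm above its underside, over the middle socket: at the start, the caster's centre line, 68 mm above its foot's underside. Caster, 0.44 kg: foot 44 x 44 x 28 mm, plate 52 x 52 mm to 33 mm up, two fork cheeks 33 to 87 mm up, 28 mm wide along the rack's y, 35 mm over their outer faces along its x: grip these. Wheel between them; its tyre's top is 31 to 39 mm above this point: feel for it.
- place_3 (a point): Point fixed to the rack, 74 mm above its underside, over the +y socket: at the start, the caster's centre line, 68 mm above its foot's underside. Caster, 0.44 kg: foot 44 x 44 x 28 mm, plate 52 x 52 mm to 33 mm up, two fork cheeks 33 to 87 mm up, 28 mm wide along the rack's y, 35 mm over their outer faces along its x: grip these. Wheel between them; its tyre's top is 31 to 39 mm above this point: feel for it.
- rack_axle (a point): Point 79 mm over the rack's underside at its centre. The black rubber wheels (60 mm diameter, 20 mm wide, yellow mark on top at the start) turn about axles along the rack's x, so a tread's top is stroked along the rack's y; a tenth of a turn is 19 mm of tread. Two run free (under 0.1 N at the tread, coast on); one binds (about 3 N along the tread, stops at once), looking no different, in any socket.
- mug: loose two-tone mug, dark grey above and white below, 82 x 114 x 97 mm, bystander; origin at the centre of its underside
- jar: loose glass jar of pink preserve with a yellow lid, 66 mm diameter, 100 mm high, bystander; origin at the centre of its underside
- tin: loose food tin, 75 mm diameter, 58 mm high, bystander; origin at the centre of its underside

How it is judged:
By the outcome, as a careful person would: the job done as asked, in the order asked, and still so for the second after the job is handed in, with the robot touching nothing.
It also fails if it takes over 72 s, if anything falls off the work surface, if the arm or the gripper's body presses on something with over 40 N, if the wrist force passes 120 N, or if a joint passes its speed limit or range.

### The arm

A 7-joint arm with a two-finger parallel gripper is mounted at the origin on a cart in front of the work surface, level with it; the furniture and walls round the work are solid. World frame = base frame: x ahead of the robot, y to its left, z up, the work surface at z = 0. Lengths are in mm, angles in rad, forces in N, time in s.
With the tool pointing down it reaches from about 350 to 900 mm from the base axis. Payload 8.1 kg.
Tool frame: the origin (TCP) lies between the finger pads; the fingertips stand 14 mm ahead of it and the grasp point (between the pads) lies 5 mm behind it (bot.nose_length is the distance from the TCP to the fingertips, in mm); z points along the fingers, y is the line along which they close (so a half turn about z gives the same grasp; the last joint's range is limited). The gripper opens to 85 mm and grips with 20 to 120 N. Pads are 22 mm wide; open, the fingers measure 114 mm over their backs; the gripper's body (76 mm by 85 mm) begins 54 mm behind the grasp point. The pads swing forward as they close: fully open they stand 13 mm farther back than shut.
Start: joints at [-1.298, 0.434, 0.025, 1.573, -0.012, 1.134, -0.075], TCP at [229.413, 581.387, 245.323] pointing down, gripper open.
Joint ranges: [-2.62, 2.62], [-0.44, 2.09], [-1.27, 1.32], [0.08, 2.57], [-1.32, 4.46], [0.12, 2], [-2.74, 2.74]. Speed limits (rad/s): [2.22, 2.22, 3.01, 3.01, 3.14, 3.14, 3.14].

### API

Orientations are given as [roll, pitch, yaw] about the fixed x, y, z axes, in that order (R = Rz(yaw) Ry(pitch) Rx(roll)).
In Python, from cell import bot, fingers, get_obs, cams gives the robot as it stands. Calls block until the motion is done:
- bot.move_pose(position, orientation): joint-space move of the TCP to a pose.
- bot.movel(position, frame=None, rate=150, contact_N=None): straight line of the TCP; frame=None keeps the orientation; rate is the mean speed in mm/s. With contact_N (N) it stops when the force on the tool has changed by that much, and returns True; else False.
- bot.set_joints(angles): joint-space move.
- fingers.ungrasp() and fingers.grab(grasp_force=None): open the fingers fully, or close them until they stop; grasp_force is the grip in N (None keeps the last).
- bot.hold(seconds).
- bot.inverse_kinematics(position, orientation): joint angles nearest the present ones, or None.
- get_obs(): the state.
- cams.grab_frame(name): name is "scene" or "top" or "wrist"; returns (picture, depth): 480x640x3 uint8, red, green, blue; 480x640 float32, mm along the optical axis (not along the pixel's ray), 0 where there is no reading.
- cams.calibration(name): a dict with "fx", "fy", "cx", "cy" (pixels), "rvec" (rotation vector, rad) and "tvec" (3), from world to camera coordinates, as OpenCV has them; the wrist camera has in their place "T_tool_cam" (4x4, takes a point from camera to tool coordinates, whose origin is the TCP and whose axes are the flange's). Camera axes: x right, y down, z forward; pixel columns grow to the right and rows downward; lengths in mm; the calibration is good to about 2 mm. A picture is of the moment at which its call begins: read the wrist's pose just before it. calibration takes no time and is no camera call.
A pose or a line that the arm cannot do raises bot.MotionError and nothing moves.
- bot.finish_job(): hands the job in; it is judged then, once.
Trained networks look in the newest picture that a camera, given by its name, has taken for a name from the list of things; names that differ only in an ending like _2 or _b are one class to them, and where a whole thing is asked for, a point or a joint stands for the part that bears it (a point fixed in the world has none). Each returns a list of dicts, best first, with "conf" (0 to 1); they miss things now and then, are a little off and sometimes report something else, mostly with a low value. They report only what shows in the picture. A call takes as long as a camera call.
- cams.masks_of(camera, query): "mask" (480x640 bool, what is visible of it) and "extent" ([centre column, centre row, width, height] in pixels, round what is visible of it).
The state is a dict: "time": time; "joints": joint angles; "qd": joint speeds; "effort": joint torques, N m; "tool_pos": TCP position; "ee_rot": TCP orientation; "ft_force": force on the tool from outside, world axes, zero at the start; "wrist_torque": the same for the moment, N m; "finger_gap": finger opening in mm; "finger_force": force on a finger pad.
Only numpy, scipy, OpenCV 4.12 (cv2) and the standard library are available. Lean on these libraries where they do the work, as an engineer would, in place of code of your own. Each camera call takes 0.05 s, during which the arm holds its last target. There are 200 camera calls.

## Working session

There is one attempt and no reset: what is moved stays moved. The work goes in short steps, each a Python script; the robot and the scene stay as the last script left them, time stands still between calls to the robot, and variables do not carry over. Pictures are saved under pics/ and viewed, at most 10 in all, crops included, and the job is handed in when it is done.

```bash
mkdir -p pics; ls; cat > h.py <<'E'
import numpy as np, cv2
from cell import bot, fingers, get_obs, cams
def world(cam, depth, mask):
    c=cams.calibration(cam); v,u=np.nonzero(mask&(depth>0)); d=depth[v,u]
    p=np.c_[(u-c["cx"])/c["fx"]*d,(v-c["cy"])/c["fy"]*d,d]
    R=cv2.Rodrigues(np.array(c["rvec"],float))[0]
    return (p-np.array(c["tvec"]).ravel())@R
E
python3 - <<'E'
from h import *
for cam in("top","scene"):
    im,d=cams.grab_frame(cam); cv2.imwrite(f"pics/{cam}0.png",im[:,:,::-1])
    for q in("rack","tray","mug","jar","tin"):
        for m in cams.masks_of(cam,q)[:2]:
            p=world(cam,d,m["mask"])
            if len(p)<20: continue
            print(cam,q,round(m["conf"],2),np.round(m["extent"]),np.percentile(p,[2,50,98],axis=0).round().tolist())
            if q in("rack","tray") :
                zc=31 if q=="rack" else 30
                s=p[abs(p[:,2]-zc)<6][:,:2].astype(np.float32)
                if len(s)>20: print("  rect",cv2.minAreaRect(s))
print(get_obs()["time"],get_obs()["ee_rot"],get_obs()["ft_force"])
E
```

```text
pics
top rack 0.7 [344. 274. 141.  62.] [[433.0, -287.0, 24.0], [491.0, -127.0, 30.0], [554.0, 31.0, 34.0]]
  rect ((493.95489501953125, -128.58047485351562), (330.3462219238281, 92.54143524169922), 81.17840576171875)
top tray 0.77 [191. 287.  87.  81.] [[387.0, 149.0, -0.0], [469.0, 234.0, 4.0], [553.0, 316.0, 30.0]]
  rect ((469.940673828125, 230.83982849121094), (159.64244079589844, 159.74412536621094), 74.60137176513672)
top mug 0.97 [256. 206.  40.  46.] [[599.0, 37.0, 4.0], [654.0, 76.0, 46.0], [689.0, 112.0, 97.0]]
top jar 0.8 [326. 199.  33.  37.] [[633.0, -118.0, -1.0], [655.0, -87.0, 97.0], [693.0, -58.0, 101.0]]
top tin 0.55 [444. 210.  40.  36.] [[620.0, -405.0, -0.0], [651.0, -365.0, 53.0], [690.0, -334.0, 58.0]]
scene rack 0.98 [319. 294.  91. 103.] [[428.0, -297.0, 2.0], [466.0, -216.0, 29.0], [528.0, 27.0, 32.0]]
  rect ((495.6461181640625, -128.73025512695312), (336.7353820800781, 93.563232421875), 81.10491943359375)
scene tray 0.9 [241. 221.  68.  47.] [[382.0, 136.0, -1.0], [473.0, 238.0, 5.0], [559.0, 321.0, 29.0]]
  rect ((471.5216064453125, 229.2069854736328), (166.94760131835938, 160.60704040527344), 75.42578125)
scene mug 0.73 [331. 216.  48.  45.] [[601.0, 33.0, 6.0], [633.0, 47.0, 64.0], [690.0, 112.0, 94.0]]
scene mug 0.72 [319. 294.  93. 108.] [[428.0, -297.0, -1.0], [466.0, -216.0, 29.0], [538.0, 23.0, 32.0]]
scene jar 0.56 [371. 245.  34.  58.] [[635.0, -124.0, 5.0], [650.0, -108.0, 69.0], [691.0, -68.0, 99.0]]
scene tin 0.17 [319. 295.  93. 112.] [[428.0, -297.0, 1.0], [466.0, -212.0, 29.0], [539.0, 24.0, 32.0]]
0.6 [3.14148956e+00 1.89460641e-05 2.76565776e+00] [-0.36547371  0.50392729 -0.2183233 ]
```

View pics/top0.png

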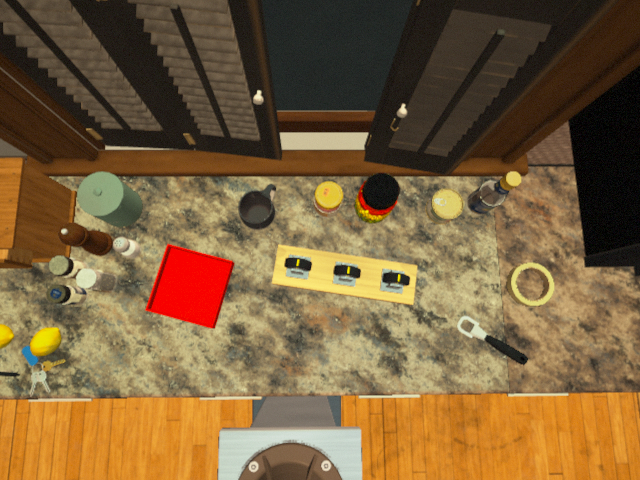

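View pics/scene0.png

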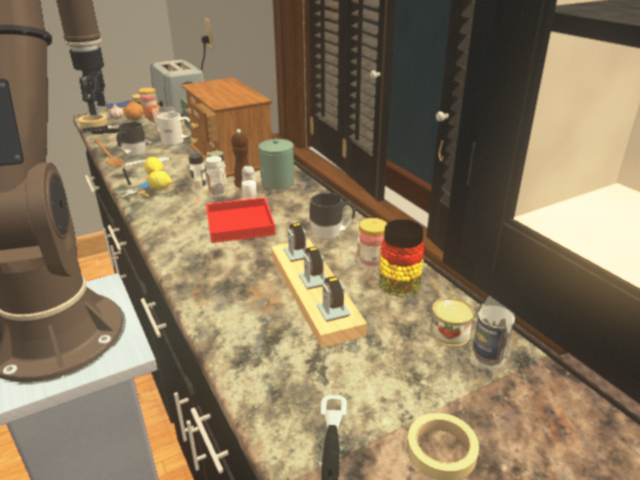

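```bash
cat >> h.py <<'E'
C=np.array([494.5,-128.6]); A=np.deg2rad(81.18); Y=np.array([np.cos(A),np.sin(A)]); X=np.array([Y[1],-Y[0]])
ROT=None
def P(i,s,z): return [*(C+Y*(110*(i-2)+s)),z]
def F():
    f=np.mean([get_obs()["ft_force"] for _ in range(3)],0); return np.array([f[:2]@X,f[:2]@Y,f[2]])
def stroke(i,z0=135,S=15,goal=6.):
    bot.movel(P(i,-S,z0)); bot.hold(.2); f0=F()
    hit=bot.movel(P(i,-S,112),rate=12,contact_N=3); p=get_obs()["tool_pos"]
    print("hit",hit,"z",p[2].round(2),"f",(F()-f0).round(2))
    if not hit: bot.movel(P(i,-S,z0)); return
    z=p[2]
    for s in np.arange(-S,S+.1,3):
        f=F()-f0
        if f[2]>14: print("high",f); z+=.8
        else: z+=np.clip((f[2]-goal)*.06,-.3,.4)
        bot.movel(P(i,s,z),rate=25)
        print("%4.0f z%.2f"%(s,get_obs()["tool_pos"][2]),(F()-f0).round(2),end="; ")
    bot.hold(.3); print("\nend",(F()-f0).round(2)); bot.movel(P(i,S,z0),rate=60); print("t",get_obs()["time"])
E
python3 - <<'E'
from h import *
print(bot.nose_length)
q=get_obs()["joints"]
yaw=np.pi/2-(np.pi/2-A)
best=[]
for y in(yaw,yaw-np.pi):
    sols=[bot.inverse_kinematics(P(i,0,z),[np.pi,0,y]) for i in(1,2,3) for z in(135,70)]+[bot.inverse_kinematics([470,231,z],[np.pi,0,y]) for z in (70,220)]
    print(y,[None if s is None else np.round(s,2).tolist() for s in sols][::2])
    if all(s is not None for s in sols): best.append((abs(np.array(sols)[:,6]).max(),y))
y=min(best)[1]; print(y)
fingers.grab(20)
bot.move_pose(P(3,0,220),[np.pi,0,y])
o=get_obs();print(o["time"],o["tool_pos"],o["finger_gap"],o["joints"].round(2) if hasattr(o["joints"],'round') else o["joints"])
im,d=cams.grab_frame("wrist"); cv2.imwrite("pics/w0.png",im[:,:,::-1])
stroke(3)
E
```

```text
14.0
1.416858286768997 [[-0.37, 0.64, 1.1, 1.98, -0.7, 0.97, 0.93], [-0.51, 0.51, 0.93, 2.03, -0.54, 0.86, 0.57], [-0.53, 0.43, 0.62, 2.01, -0.34, 0.8, 0.14], [-0.85, 0.51, 0.4, 2.03, -0.32, 0.66, -0.4]]
-1.7247343668207962 [[-0.39, 0.67, 1.15, 1.98, -0.74, 1.0, -2.17], [-0.62, 0.63, 1.16, 2.04, -0.72, 0.96, -2.38], [0.68, 0.62, -1.06, 1.92, 0.65, 1.0, 2.31], [-0.37, 0.51, -0.25, 1.99, 0.2, 0.67, 2.24]]
1.416858286768997
3.7333 [511.59054632 -18.6367858  219.88868601] -0.14501781214516402 [-0.61  0.31  0.69  1.92 -0.24  0.99  0.05]
hit True z 121.28 f [-0.6  -2.22  6.57]
 -15 z121.45 [ 0.38 -0.99  5.62];  -12 z121.93 [-3.53 -3.17 12.68];   -9 z122.42 [-2.7  -2.51 14.29]; high [-2.70262663 -2.51004737 14.28805258]
  -6 z122.77 [-0.5  -0.47  7.67];   -3 z122.77 [ 0.13 -0.78  7.85];    0 z122.79 [-1.01 -0.1   6.58];    3 z122.79 [ 0.63 -1.48  5.89];    6 z122.78 [-0.05 -1.05  5.43];    9 z122.71 [ 0.11 -0.14  5.31];   12 z122.51 [ 1.43 -0.2   2.68];   15 z122.21 [ 0.17 -0.8   0.28]; 
end [ 0.37 -1.15  0.22]
t 9.45
```

```bash
sed -i 's/S=15,goal=6/S=11,goal=5/; s/\*\.06,-\.3,\.4/*.06,-.25,.6/' h.py
python3 - <<'E'
from h import *
im0=cv2.imread("pics/w0.png")
bot.movel(P(3,0,220)); 
im,d=cams.grab_frame("wrist"); cv2.imwrite("pics/w1.png",np.hstack([cv2.resize(im0,(400,300)),cv2.resize(im[:,:,::-1],(400,300))]))
bot.movel(P(2,-11,150)); stroke(2)
E
```

```text
hit True z 123.45 f [-1.04  0.89  6.33]
 -11 z123.62 [-0.28  0.89  3.23];   -8 z123.84 [-2.54  0.48  8.14];   -5 z123.94 [-0.43  1.55  7.92];   -2 z123.98 [-0.63  0.89  6.17];    1 z123.99 [0.28 1.48 5.6 ];    4 z123.98 [-0.51  0.88  5.16];    7 z123.97 [-0.02  2.06  5.81];   10 z123.90 [-0.6   0.94  2.95]; 
end [0.6  1.26 2.29]
t 15.5667
```

View pics/w1.png

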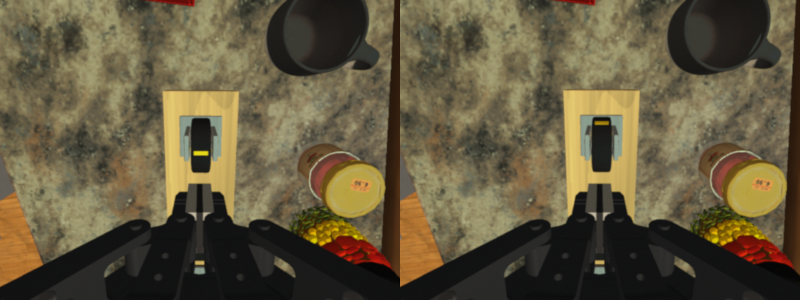

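```bash

python3 - <<'E'
from h import *
bot.movel(P(2,0,220)); im0,d=cams.grab_frame("wrist")
bot.movel(P(1,-11,150)); stroke(1)
bot.movel(P(1,0,220)); im,d=cams.grab_frame("wrist")
cv2.imwrite("pics/w2.png",np.hstack([cv2.resize(i,(400,300)) for i in(im0,im)])[:,:,::-1])
E
```

```text
hit True z 120.52 f [-1.08  1.48  6.67]
 -11 z120.70 [-0.66 -0.38  1.97];   -8 z121.00 [-1.79 -2.73  7.36];   -5 z121.39 [-1.18 -3.15  8.77];   -2 z121.61 [-2.2  -1.99  7.87];    1 z121.66 [-1.86 -2.77  7.93];    4 z121.70 [-1.21 -1.47  6.4 ];    7 z121.69 [-1.53 -2.25  4.86];   10 z121.69 [-1.77 -1.92  5.43]; 
end [-0.42 -1.4   6.07]
t 21.8667
```

View pics/w2.png

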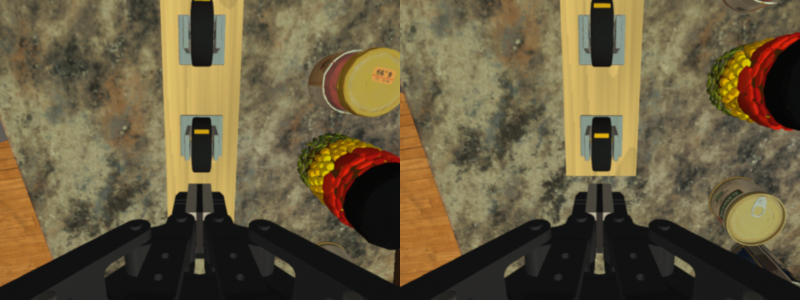

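```bash
cat >> h.py <<'E'
def F(n=3):
    l=[]
    for _ in range(n): bot.hold(.02); l.append(get_obs()["ft_force"])
    f=np.mean(l,0); return np.array([f[:2]@X,f[:2]@Y,f[2]])
E
python3 - <<'E'
from h import *
bot.movel(P(1,-11,150)); stroke(1,goal=7)
bot.movel(P(1,0,220)); im,d=cams.grab_frame("wrist")
bot.movel(P(2,-11,150)); stroke(2,goal=6)
bot.movel(P(2,0,220)); im0,d=cams.grab_frame("wrist")
cv2.imwrite("pics/w3.png",np.hstack([cv2.resize(i,(400,300)) for i in(im0,im)])[:,:,::-1])
E
```

```text
hit True z 120.5 f [-0.92 -0.04  6.58]
 -11 z120.59 [-0.18 -0.2   4.43];   -8 z120.92 [-0.48 -2.6   8.2 ];   -5 z121.33 [-0.82 -3.56 10.85];   -2 z121.57 [-1.04 -2.82 11.41];    1 z121.61 [-1.13 -2.29  9.18];    4 z121.67 [-0.6  -2.04  8.13];    7 z121.66 [-0.5  -2.    7.66];   10 z121.65 [-0.96 -2.05  6.91]; 
end [-0.45 -2.18  7.75]
t 28.6583
hit True z 123.47 f [-1.04 -0.25  5.53]
 -11 z123.60 [-0.89 -0.69  4.71];   -8 z123.78 [-2.21  0.19  8.75];   -5 z123.92 [-1.7   1.1   8.92];   -2 z123.96 [-1.33  0.77  6.56];    1 z123.98 [-1.4   0.64  6.61];    4 z123.97 [-1.64  0.63  6.47];    7 z123.97 [-1.06  0.04  6.47];   10 z123.84 [-1.33  1.1   4.68]; 
end [-0.72  1.09  4.85]
t 35.6
```

View pics/w3.png

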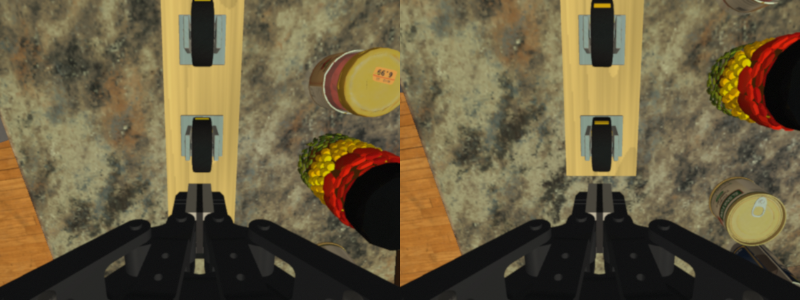

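```bash

python3 - <<'E'
from h import *
bot.movel(P(1,0,180),rate=250); fingers.ungrasp()
hit=bot.movel(P(1,0,67),rate=80,contact_N=12); print("hit",hit,get_obs()["tool_pos"].round(1))
if not hit:
    fingers.grab(50); o=get_obs(); print("gap",o["finger_gap"],o["finger_force"],o["ft_force"])
    p=o["tool_pos"]; bot.movel([p[0],p[1],p[2]+45],rate=50); bot.movel([p[0],p[1],205],rate=150)
    o=get_obs(); print("gap",o["finger_gap"],o["ft_force"],o["time"])
    bot.movel([470,231,205],rate=220)
    im,d=cams.grab_frame("wrist"); cv2.imwrite("pics/w4.png",im[:,:,::-1])
    print(get_obs()["tool_pos"],get_obs()["time"])
E
```

```text
hit False [ 477.9 -237.4   67.4]
gap 34.161778945244556 53.89704644680023 [ 0.849212   -0.48769702  4.4160736 ]
gap 34.472626604456295 [ 0.01063863 -0.45431598 -4.40159581] 41.675
[470.16788022 230.08194915 205.07528019] 44.0083
```

View pics/w4.png

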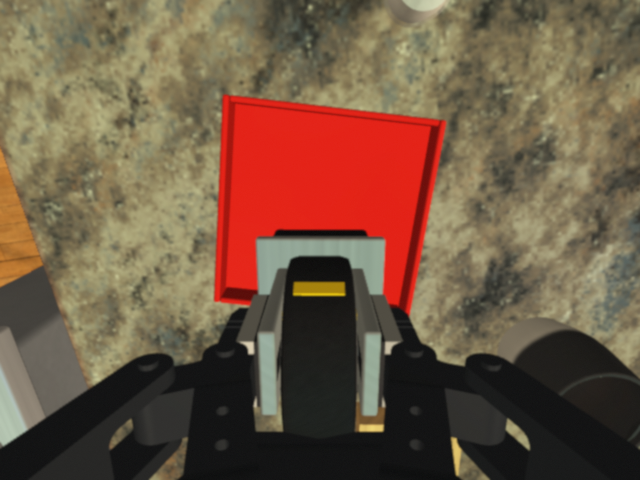

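```bash

python3 - <<'E'
from h import *
bot.movel([470,231,80],rate=110)
hit=bot.movel([470,231,58],rate=12,contact_N=4); o=get_obs(); print("hit",hit,o["tool_pos"].round(1),o["ft_force"],o["wrist_torque"])
im,d=cams.grab_frame("scene"); cv2.imwrite("pics/s1.png",cv2.resize(im[150:350,150:400,::-1],(750,600)))
print(o["time"])
E
```

```text
hit True [470.  231.   66.2] [0.47949861 0.4170365  5.65262724] [-0.01801123  0.22030184 -0.00479836]
46.425
```

View pics/s1.png

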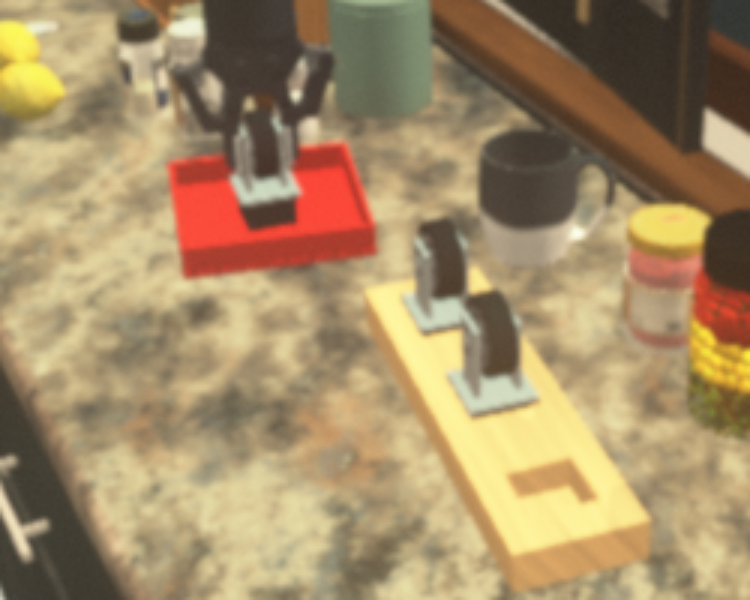

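The caster stands upright in the middle of the tray, around pixel (265,190). TCP z = 66.2 is where the floor was expected. The other two casters are seated in the rack.

```bash

python3 - <<'E'
from h import *
fingers.ungrasp(); bot.hold(.2); bot.movel([470,231,220],rate=110); bot.movel([400,231,240])
im,d=cams.grab_frame("top"); cv2.imwrite("pics/t1.png",cv2.resize(im[170:350,130:430,::-1],(800,480)))
im,d=cams.grab_frame("scene"); cv2.imwrite("pics/s2.png",cv2.resize(im[150:350,150:400,::-1],(750,600)))
print(get_obs()["time"],get_obs()["finger_gap"])
E
```

```text
49.5167 85.4373816338696
```

View pics/s2.png

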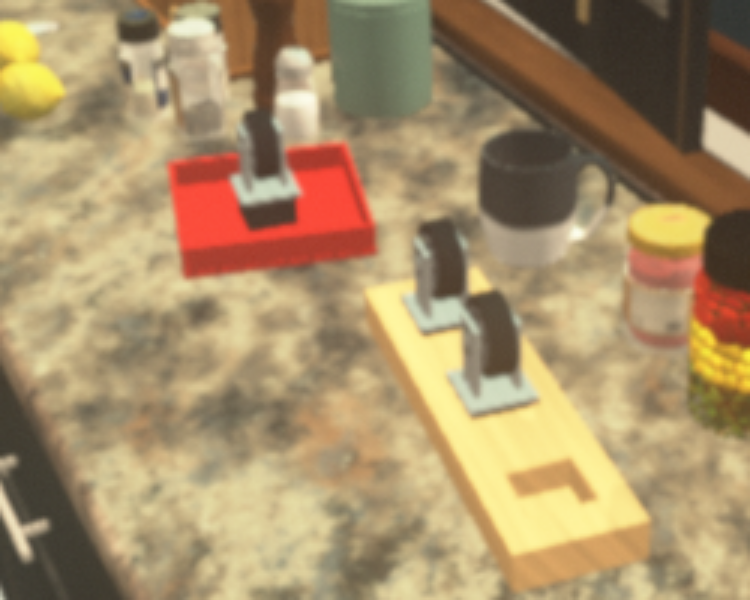

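The caster (265,180) stands free and upright in the tray. The other two, at (440,270) and (495,350), are seated in the rack, and the mug and jar have not moved.

```bash
python3 -c "
from cell import bot
print(bot.finish_job())"
```

```text
the job is handed in; nothing more can be done
None
```

The job is handed in at about 50 s: all three wheels were turned well past a tenth of a turn. The caster in the -y socket binds (about 2–3 N of drag, the other two around zero within noise) and now stands upright on the tray floor, with the other two casters still in their sockets.

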